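# Break the folding stay and shut the wide bead case

## Robot

A 7-joint arm with a two-finger parallel gripper is mounted at the origin on the work surface. World frame = base frame: x ahead of the robot, y to its left, z up, the work surface at z = 0. Lengths are in m, angles in rad, forces in N, time in s.
With the tool pointing down it reaches from about 0.425 to 0.975 m from the base axis. Payload 16.7 kg.
Tool frame: the origin (TCP) lies midway between the tips of the shut fingers; the grasp point (between the pads) lies 19 mm behind it; z points along the fingers, y is the direction in which the jaws open and shut (so a half turn about z gives the same grasp; the last joint's range is limited). The gripper opens to 85 mm and grips with 20 to 120 N. Pads are 22 mm wide; open, the fingers measure 114 mm over their backs; the gripper's body (76 mm by 85 mm) begins 54 mm behind the grasp point. The pads swing forward as they close: fully open they stand 13 mm farther back than shut.
Start: joints at [0.982, 0.426, 0.074, 1.606, -0.034, 1.111, -0.067], TCP at [0.287, -0.611, 0.231] pointing down, gripper open.
Joint ranges: [-2.85, 2.85], [-0.5, 2.14], [-1.23, 1.37], [0.21, 2.46], [-1.02, 4.16], [0.16, 2.05], [-2.73, 2.73]. Speed limits (rad/s): [1.89, 1.89, 2.39, 2.39, 3.01, 3.01, 3.01].

## Interface

Orientations are given as a unit quaternion [x, y, z, w].
In Python, from bench import bot gives the robot as it stands.
- The arm moves only by the shell command python3 -m handwheel 'ROWS' [FORCE]. ROWS is JSON, a list of rows, each a list of 7 numbers: the turn, a rotation vector about the tool's x, y, z in degrees, then the shift along the tool's x, y, z in m, then the closure, from -1 (fully open) to 1 (shut). In form: [[wx, wy, wz, tx, ty, tz, grip], ...]. A call has 1 to 20 rows; each row shifts and turns the commanded pose from where the row before left it, along the tool's axes as they then stand; what a row does not reach is not made up. A row lasts 1/8 s, in which the tool goes at most 62.5 mm and 10.7 degrees, less where a joint would pass 70% of its speed; a pose out of reach is approached as far as the arm can. A call is refused whole if a number of a shift passes 0.0625 or a number of a turn 10.7, either way. A call with a gripper value outside its range is refused whole. The fingers move at their own pace and stop on an object; FORCE is the grip in N (left out, the last holds). Time passes only in rows, so rows that do not move let the fingers close. It gives the time, the measured TCP pose, the force and the opening at its end, in the units of the state.
- bot.state(): the state, without advancing time (a new reading comes with each control period).
- bot.read_camera(name): name is "scene" or "top"; returns a dict with "image" (420x560x3 uint8, blue, green, red), "fx", "fy", "cx", "cy" (pixels), "extrinsics" (4x4, takes a point from camera to world coordinates). Camera axes: x right, y up, looking along -z (the intrinsics and any distortion apply to the point x, -y, -z); pixel columns grow to the right and rows downward; lengths in m; the calibration is good to about 2 mm. A picture is of the moment at which its call begins. There is no depth.
- bot.finish_job(): hands the job in, once; it reports no verdict.
Trained networks look in a picture, given as the dict that the camera call returned (one of the last four; its "shot" number tells which), for a name from the list of things; names that differ only in an ending like _2 or _b are one class to them, and where a whole thing is asked for, a point or a joint stands for the part that bears it (a point fixed in the world has none). Each returns a list of dicts, best first, with "conf" (0 to 1); they miss things now and then, are a little off and sometimes report something else, mostly with a low value. They report only what shows in the picture. A call takes as long as a camera call.
- bot.look_for(thing, picture): "pixel" ([column, row] in pixels, amid what is visible of it).
- bot.tip_of(thing, picture): "pixel" ([column, row] in pixels: a listed point, or the origin of a listed thing).
The state is a dict: "time": time; "qpos": joint angles; "qd": joint speeds; "effort": joint torques, N m; "ee_pos": TCP position; "ee_rot": TCP orientation; "contact_force": force on the tool from outside, world axes, zero at the start; "wrist_torque": the same for the moment, N m; "opening": finger opening in m.
Only numpy, scipy, OpenCV 4.12 (cv2) and the standard library are available. Lean on these libraries where they do the work, as an engineer would, in place of code of your own. Each camera call takes 0.05 s, during which the arm holds its last target. There are 200 camera calls.

## Task

Two wooden bead cases stand on the table with their lids propped open on locked folding stays. On the wider case, press down the thumb bar at the stay's knee to break the stay, then lower its lid until it is fully shut. Leave the narrower case propped open as it is.

Things in the scene. Friction and masses are not known exactly. Their poses are not given: they have to be found in the camera images.
- wide_case: Wider of two open light wooden cases, fixed: 220 mm wide (y), 140 deep (x), 80 high; origin at the centre of its underside, z up, -x its front, roughly facing the robot. The lid hinges along y at x +65, z 80 mm. The other case is alike but 140 mm wide; either may stand left or right. Each has a steel folding stay outside its +y wall, the lower link pinned at x -50, z 60 mm.
- wide_thumb (a point): On the axis of the round steel thumb bar (14 mm diameter, along y, 8 to 84 mm outside the +y wall) at the wide case's stay knee, 64 mm off the wall. Starts at x -6, z 116 mm of the case, locked just past straight. Pressed down with a few N it breaks within 10 mm, swings on a 71 mm arc about the lower pin, back (+x) and down, and draws the lid down; 18 mm above the table when shut.
- wide_lid (a joint): Wide case's lid, rad: 0 propped open 75 degrees above level, grows closing, 1.31 fully shut. A 220 mm wide, 8 mm thick board (shut: z 80 to 88 mm) reaching 130 mm from the hinge; top edge about 206 mm high when open. Locked knee: cannot be lowered. Broken knee: its stiff hinge (0.3 N m friction) leaves it where it is put; press it down with a few N.
- narrow_lid (a joint): Lid of the narrower (140 mm) case, rad: 0 = propped open as at the start, growing as it closes. Must stay as it is.

How it is judged:
By the outcome, as a careful person would: the job done as asked, in the order asked, and still so for the second after the job is handed in, with the robot touching nothing.
It also fails if it takes over 42 s, if anything falls off the work surface, if the arm or the gripper's body presses on something with over 40 N, if the wrist force passes 120 N, or if a joint passes its speed limit or range.

## Working session

There is one attempt and no reset: what is moved stays moved. The work goes in short steps, Python scripts to look and compute and a shell command to move; the robot and the scene stay as the last step left them, time stands still between calls to the robot, and variables do not carry over. Pictures are saved under pics/ and viewed, about 8 in all and at most 12, crops included, and the job is handed in when it is done.

```bash
ls; mkdir -p pics; python3 - <<'E'
from bench import bot
import cv2
s=bot.state();print(s['time'],s['ee_pos'],s['ee_rot'],s['opening'])
for n in("scene","top"):
    p=bot.read_camera(n);cv2.imwrite(f'pics/{n}0.png',p['image']);print(n,p['fx'],p['fy'],p['cx'],p['cy'],p['extrinsics'],p.keys())
    for t in("wide_case","wide_thumb","wide_lid","narrow_lid"):
        print(t,[(r['pixel'],r['conf']) for r in bot.look_for(t,p)[:3]],[(r['pixel'],r['conf']) for r in bot.tip_of(t,p)[:3]] if t in("wide_case","wide_thumb") else'')
E
```

```text
pics
0.0 [ 0.2871968  -0.61040471  0.23060799] [ 9.75918155e-01  2.18136090e-01 -1.73685984e-04 -6.08135200e-04] 0.08500744814124196
scene 538.1027705276799 538.1027705276799 281.3200391835277 210.74353350546022 [[-0.85930692 -0.29015341  0.42119189  1.01548873]
 [ 0.51133607 -0.50551754  0.69497298  0.83464687]
 [ 0.01127111  0.8125657   0.58276063  0.77024382]
 [ 0.          0.          0.          1.        ]] dict_keys(['image', 'fx', 'fy', 'cx', 'cy', 'extrinsics', 'shot'])
wide_case [([328.8, 273.6], 0.75), ([367.2, 294.3], 0.58)] [([331.8, 287.3], 0.79)]
wide_thumb [([369.3, 294.3], 0.92), ([312.4, 242.3], 0.24)] [([372.9, 307.8], 0.87)]
wide_lid [([312.4, 243.2], 0.67)] 
narrow_lid [([215.4, 150.9], 0.6)] 
top 454.31957617668377 454.31957617668377 278.782709221367 209.7337886770672 [[ 0.02136871  0.99478679 -0.0997127   0.43617013]
 [-0.99941727  0.02390996  0.02436062  0.05058931]
 [ 0.02661775  0.09913404  0.99471802  0.8989007 ]
 [ 0.          0.          0.          1.        ]] dict_keys(['image', 'fx', 'fy', 'cx', 'cy', 'extrinsics', 'shot'])
wide_case [([179.8, 208.7], 0.63)] [([190.4, 213.1], 0.66)]
wide_thumb [([104.2, 189.0], 0.74)] [([79.8, 186.3], 0.81)]
wide_lid [([180.9, 177.4], 0.57)] 
narrow_lid [([420.9, 176.4], 0.57)]
```

View pics/scene0.png

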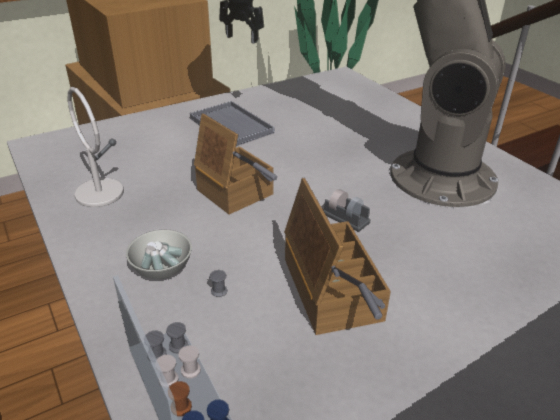

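View pics/top0.png

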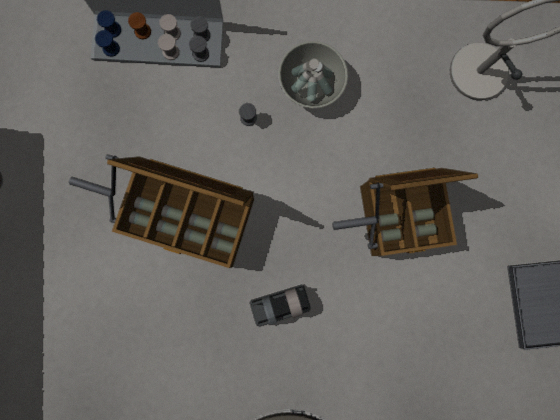

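The scene view shows the wide case nearest the camera, with its bar tip near (378,308). The top view shows it on the left (bar from (72,181) to (111,192), front rim from (115,231) to (233,265)) and the narrow case on the right. I'll fit the wide case pose to these points.

```bash
cat >h.py <<'E'
import numpy as np
from scipy.optimize import least_squares
from scipy.spatial.transform import Rotation as R
def proj(p,P):
    E=np.array(p['extrinsics']);q=(np.asarray(P)-E[:3,3])@E[:3,:3]
    return np.c_[p['fx']*q[:,0]/-q[:,2]+p['cx'], p['fy']*q[:,1]/q[:,2]+p['cy']]
def world(v,P):
    x,y,a=v;P=np.asarray(P,float);c,s=np.cos(a),np.sin(a)
    return np.c_[x+c*P[:,0]-s*P[:,1],y+s*P[:,0]+c*P[:,1],P[:,2]]
E
python3 - <<'E'
from bench import bot
from h import *
s=bot.read_camera("scene");t=bot.read_camera("top")
obs=[(t,[0,0,0],(190.4,213.1)),(t,[-.006,.174,.116],(79.8,186.3)),(t,[-.07,.11,.08],(115,231)),(t,[-.07,-.11,.08],(233,265)),
(t,[-.006,.194,.116],(72,181)),
(s,[0,0,0],(331.8,287.3)),(s,[-.006,.174,.116],(372.9,307.8)),(s,[-.07,.11,.08],(385,292)),(s,[-.07,.11,0],(383,318)),(s,[.07,.11,0],(321,335))]
f=lambda v:np.concatenate([(proj(c,world(v,[P]))[0]-u) for c,P,u in obs])
r=least_squares(f,[.45,.25,-.2],loss='soft_l1',f_scale=3);print(r.x,np.degrees(r.x[2]));print(r.fun.shape,np.round(f(r.x).reshape(-1,2),1))
print(world(r.x,[[-.006,.174,.116],[.065,0,.08],[.031,0,.206],[-.06,0,.088]]))
E
```

```text
[ 0.51285455  0.20013745 -0.24818093] -14.219719587587978
(20,) [[ 1.5  1.3]
 [ 2.7 -1.6]
 [-1.   0.6]
 [-0.3 -0.5]
 [-0.6  0.6]
 [-2.2  1.3]
 [ 1.3 -0.4]
 [ 4.4 -2.1]
 [ 1.1  2.2]
 [-5.8  0.7]]
[[0.54977992 0.37028009 0.116     ]
 [0.575863   0.18417078 0.08      ]
 [0.54290473 0.19252258 0.206     ]
 [0.45469289 0.21487591 0.088     ]]
```

```bash
python3 -m handwheel '[[0,0,9.85,0,0,-0.03,1],[0,0,9.85,0,0,-0.03,1],[0,0,9.85,0,0,-0.03,1],[0,0,9.85,0,0,-0.03,1]]' 40
python3 -m handwheel '[[0,0,0,0.01,-0.05,0,1],[0,0,0,0.01,-0.05,0,1],[0,0,0,0.01,-0.05,0,1],[0,0,0,0.01,-0.05,0,1],[0,0,0,0.01,-0.05,0,1],[0,0,0,0.01,-0.05,0,1],[0,0,0,0.01,-0.05,0,1],[0,0,0,0.01,-0.05,0,1],[0,0,0,0.01,-0.05,0,1],[0,0,0,0.01,-0.05,0,1],[0,0,0,-0.01,-0.05,0,1],[0,0,0,-0.01,-0.05,0,1],[0,0,0,-0.01,-0.05,0,1],[0,0,0,-0.01,-0.05,0,1],[0,0,0,-0.01,-0.05,0,1],[0,0,0,-0.01,-0.05,0,1],[0,0,0,-0.01,-0.05,0,1],[0,0,0,-0.01,-0.05,0,1],[0,0,0,-0.01,-0.05,0,1],[0,0,0,0,0,0,1]]'
cat >>h.py <<'E'
V=[.5129,.2001,-.2482]
def rel(bot,P):  # offset in tool axes from TCP to case point P; and yaw error
    s=bot.state();r=R.from_quat(s['ee_rot']);d=world(V,[P])[0]-s['ee_pos']
    print('t',round(s['time'],2),'F',np.round(s['contact_force'],1),'tcp in case',np.round(R.from_euler('z',-V[2]).apply(np.array(s['ee_pos'])-[V[0],V[1],0]),4))
    print('to go, tool axes',np.round(r.inv().apply(d),4),'turn',np.round((r.inv()*R.from_euler('z',V[2])*R.from_euler('x',np.pi)).as_rotvec(degrees=True),2))
E
python3 -c "
from h import *;from bench import bot;rel(bot,[-.006,.174,.123])"
```

```text
time: 1.3
ee_pos: [0.2874, -0.6106, 0.3524]
ee_rot: [0.992, -0.126, 0.0, -0.0]
contact_force: [0.8, -0.3, 0.1]
opening: 0.0122
time: 3.8
ee_pos: [0.5289, 0.3119, 0.3508]
ee_rot: [0.993, -0.121, -0.001, -0.001]
contact_force: [0.7, -1.0, 0.6]
opening: -0.0
t 3.8 F [ 0.7 -1.   0.6] tcp in case [-0.012   0.1123  0.3508]
to go, tool axes [ 0.0067 -0.0614  0.2279] turn [-0.06  0.09  0.32]
```

```bash
python3 -m handwheel '[[0,0,0.3,0.003,-0.031,0,1],[0,0,0,0.003,-0.031,0,1],[0,0,0,0,0,0.05,1],[0,0,0,0,0,0.05,1],[0,0,0,0,0,0.05,1],[0,0,0,0,0,0.05,1],[0,0,0,0,0,0.015,1],[0,0,0,0,0,0,1]]'
python3 - <<'E'
from h import *;from bench import bot;import cv2
rel(bot,[-.006,.174,.123])
a=bot.read_camera("scene");b=bot.read_camera("top")
for p,n in((a,'s'),(b,'t')):
    c=proj(p,[bot.state()['ee_pos']])[0];k=proj(p,world(V,[[-.006,.174,.116]]))[0];print(n,c,k,[(r['pixel'],r['conf'])for r in bot.tip_of('wide_thumb',p)])
    im=p['image'];u,v=np.int32(k);u0,v0=max(u-100,0),max(v-100,0);im=im[v0:v0+200,u0:u0+200]
    cv2.imwrite(f'pics/{n}1.png',cv2.resize(im,None,fx=2,fy=2))
cv2.imwrite('pics/st1.png',np.hstack([cv2.resize(cv2.imread(f'pics/{n}1.png'),(400,400))for n in'st']))
E
```

```text
time: 4.8
ee_pos: [0.5515, 0.3661, 0.1366]
ee_rot: [0.992, -0.126, -0.0, 0.0]
contact_force: [-0.3, -0.0, 0.9]
opening: -0.0001
t 4.8 F [-0.3 -0.   0.9] tcp in case [-0.0034  0.1704  0.1366]
to go, tool axes [-0.0027 -0.0035  0.0136] turn [ 0.02  0.02 -0.3 ]
s [373.26278073 297.08277967] [374.15965977 307.42963445] [([373.4, 308.2], 0.95)]
t [ 79.15779129 181.19250863] [ 82.56426291 184.70579751] [([80.2, 183.1], 0.84)]
```

View pics/st1.png

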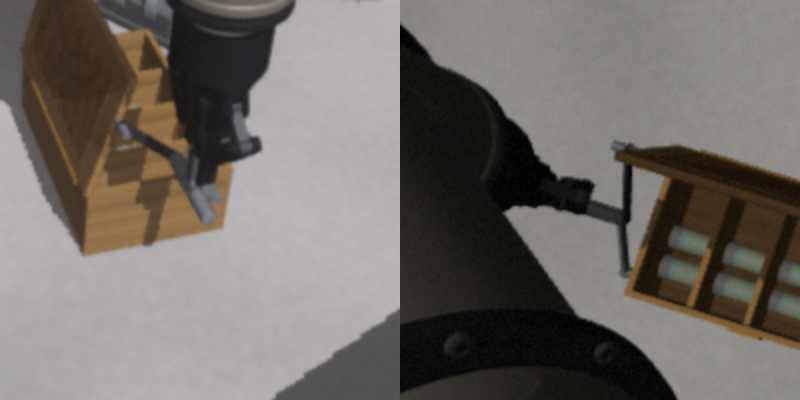

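The fingertips are centred over the outer half of the bar, at about (205,195) and (570,190) in the crop. Next I'll press and follow the knee's arc.

```bash
python3 -m handwheel '[[0,0,0,-0.002,-0.002,0.012,1],[0,0,0,0.004,0,0.005,1],[0,0,0,0.004,0,0.005,1],[0,0,0,0.004,0,0.005,1],[0,0,0,0.003,0,0.005,1],[0,0,0,0,0,0,1]]'
python3 -c "
from h import *;from bench import bot;rel(bot,[.011,.174,.103])
p=bot.read_camera('scene');print(bot.tip_of('wide_thumb',p),proj(p,world(V,[[.011,.174,.096],[-.006,.174,.116]])))"
```

```text
time: 5.75
ee_pos: [0.565, 0.3648, 0.104]
ee_rot: [0.992, -0.127, 0.0, 0.0]
contact_force: [1.3, -1.2, 1.7]
opening: -0.0004
t 5.75 F [ 1.3 -1.2  1.7] tcp in case [0.01   0.1724 0.104 ]
to go, tool axes [ 0.001  -0.0016  0.001 ] turn [ 0.   -0.01 -0.32]
[{'pixel': [364.1, 314.3], 'conf': 0.56}] [[363.58714402 317.83468479]
 [374.15965977 307.42963445]]
```

```bash
python3 -m handwheel '[[0,0,0,0.005,0,0.01,1],[0,0,0,0.003,0,0.01,1],[0,0,0,0.002,0,0.01,1],[0,0,0,0,0,0.01,1],[0,0,0,-0.001,0,0.01,1],[0,0,0,0,0,0,1]]'
python3 - <<'E'
from h import *;from bench import bot;import cv2
rel(bot,[.0196,.174,.053])
p=bot.read_camera('scene');print(bot.tip_of('wide_thumb',p),proj(p,world(V,[[.0196,.174,.046]])))
cv2.imwrite('pics/s2.png',cv2.resize(p['image'][130:380,200:500],None,fx=2,fy=2))
E
```

```text
time: 6.6
ee_pos: [0.572, 0.3626, 0.0533]
ee_rot: [0.992, -0.126, -0.001, 0.001]
contact_force: [-0.8, 0.3, -0.9]
opening: -0.0002
t 6.6 F [-0.8  0.3 -0.9] tcp in case [0.0174 0.1721 0.0533]
to go, tool axes [ 0.0022 -0.0019  0.0003] turn [ 0.08  0.1  -0.25]
[{'pixel': [356.2, 339.8], 'conf': 0.71}] [[356.13327479 338.89393123]]
```

View pics/s2.png

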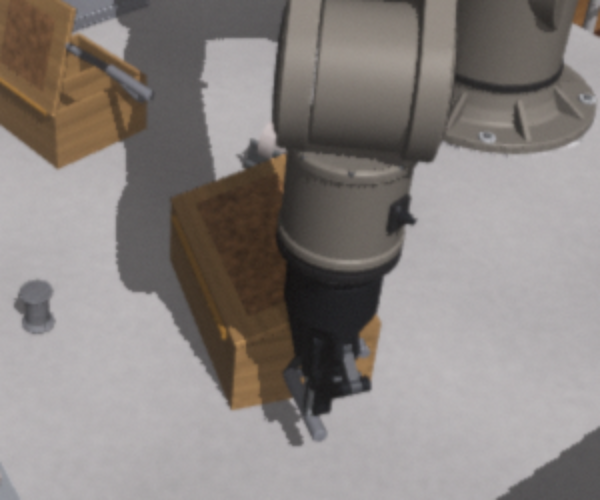

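The broken stay is visible, with the bar end at about (318,432), and the lid is most of the way down. Next I'll rise, move over the lid's free edge and press it.

```bash
python3 -m handwheel '[[0,0,0,0,0,-0.02,1],[0,0,0,0,0,-0.05,1],[0,0,0,0,0,-0.05,1],[0,0,0,0,0,-0.05,1],[0,0,0,-0.03,0.04,0,1],[0,0,0,-0.03,0.05,0,1],[0,0,0,0,0.05,0,1],[0,0,0,0,0.01,0,1],[0,0,0,0,0,0,1]]'
python3 - <<'E'
from h import *;from bench import bot;import cv2
rel(bot,[-.045,.02,.088])
p=bot.read_camera('scene')
cv2.imwrite('pics/s3.png',cv2.resize(p['image'][130:380,200:500],None,fx=2,fy=2))
E
```

```text
time: 7.82
ee_pos: [0.4778, 0.2325, 0.2259]
ee_rot: [0.992, -0.127, 0.001, -0.0]
contact_force: [0.0, 0.2, -0.0]
opening: -0.0004
t 7.83 F [ 0.   0.2 -0. ] tcp in case [-0.0419  0.0228  0.2259]
to go, tool axes [-0.0033  0.0029  0.1378] turn [-0.07 -0.1  -0.33]
```

View pics/s3.png

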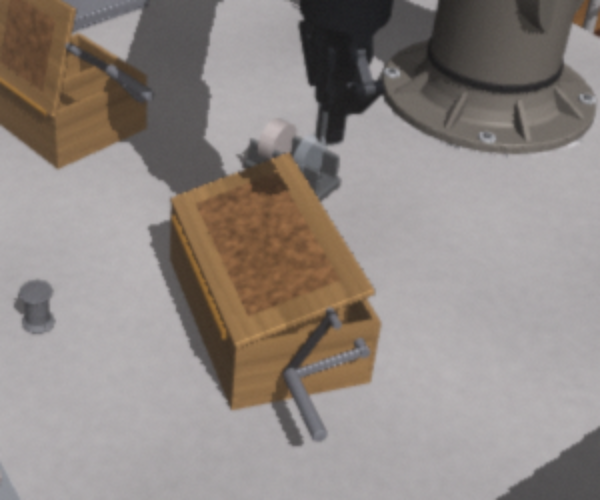

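The lid is about 20° open, with its front edge about (290,155)–(372,292), and the tool is clear above it. I'll lower it now.

```bash
python3 -m handwheel '[[0,0,0,0,0,0.04,1],[0,0,0,0,0,0.04,1],[0,0,0,0,0,0.01,1],[0,0,0,0,0,0.01,1],[0,0,0,0,0,0.01,1],[0,0,0,0,0,0.01,1],[0,0,0,0,0,0.007,1],[0,0,0,0,0,0.006,1],[0,0,0,0,0,0.004,1],[0,0,0,0,0,0,1]]'
python3 -c "
from h import *;from bench import bot;rel(bot,[-.045,.02,.088])"
```

```text
time: 9.12
ee_pos: [0.4775, 0.2326, 0.0879]
ee_rot: [0.992, -0.126, 0.0, 0.0]
contact_force: [-5.6, -2.0, 14.7]
opening: -0.0
t 9.12 F [-5.6 -2.  14.7] tcp in case [-0.0423  0.0228  0.0879]
to go, tool axes [-0.0027  0.0028 -0.0001] turn [ 0.01 -0.01 -0.29]
```

```bash
python3 -m handwheel '[[0,0,0,0,0,0.003,1],[0,0,0,0,0,0,1]]'
python3 -m handwheel '[[0,0,0,0,0,-0.02,1],[0,0,0,0,0,-0.05,1],[0,0,0,0,0,-0.06,1],[0,0,0,0,0,-0.06,1],[0,0,0,-0.05,0,0,1],[0,0,0,-0.02,0,0,1],[0,0,0,0,0,0,1]]'
python3 - <<'E'
from h import *;from bench import bot;import cv2
rel(bot,[-.045,.02,.088])
p=bot.read_camera('scene');print(proj(p,world(V,[[-.065,.11,.088],[-.065,-.11,.088],[.007,.174,.018]])),bot.tip_of('wide_thumb',p),bot.look_for('narrow_lid',p))
cv2.imwrite('pics/s4.png',cv2.resize(p['image'][100:370,170:470],None,fx=2,fy=2))
E
```

```text
time: 9.38
ee_pos: [0.4777, 0.2328, 0.0874]
ee_rot: [0.992, -0.126, 0.001, 0.0]
contact_force: [-21.8, -11.0, 67.4]
opening: 0.0003
time: 10.25
ee_pos: [0.4088, 0.2503, 0.2745]
ee_rot: [0.992, -0.125, 0.0, 0.0]
contact_force: [0.6, -0.9, -0.1]
opening: -0.0
t 10.25 F [ 0.6 -0.9 -0.1] tcp in case [-0.1132  0.0231  0.2745]
to go, tool axes [0.0681 0.0029 0.1865] turn [ 0.01 -0.04 -0.19]
[[387.45221787 287.21341041]
 [342.42602342 218.1345173 ]
 [361.25271473 348.01512666]] [{'pixel': [359.3, 348.0], 'conf': 0.65}] [{'pixel': [211.9, 150.8], 'conf': 0.85}]
```

View pics/s4.png

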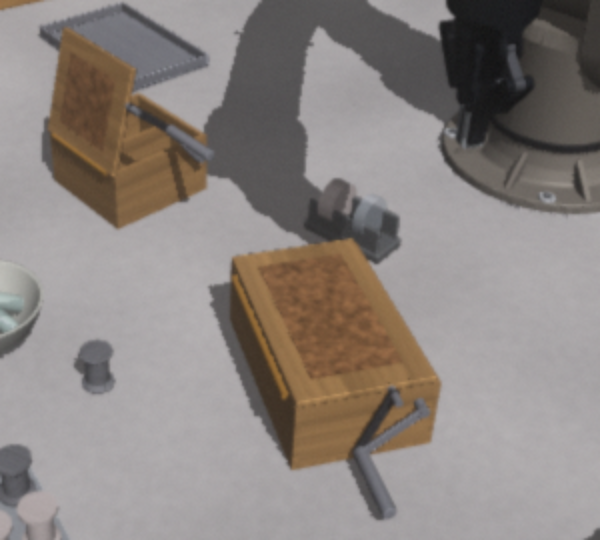

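The lid is fully down: its front edge runs from (352,240) to (438,380), flush on the case, and the bar is at its shut height. The narrow case is still open and the tool is clear.

```bash
python3 -c "
from bench import bot
print(bot.finish_job())"
```

```text
the job is handed in; nothing more can be done
None
```

I pressed the thumb bar down to break the wide case's stay, then pressed its lid fully shut and handed the job in at about 10.3 s.

- **Wide lid:** under the fingertips its top measured 87–88 mm, against 88 mm when shut. After I backed off, the detected bar point was within 2 px of its predicted shut position, and the picture showed the lid flush on the case.
- **Narrow case:** it looked unchanged in the pictures, still propped open. I compared it by eye only.
- **Robot:** it was clear of everything at the end, with a measured force of about 1 N or less.
- **Excess force:** my last confirming push on the shut lid reached about 70 N at the wrist (67 N of it vertical). That is under the 120 N wrist limit. It went through the fingertips, which I take not to count under the 40 N limit on the arm and gripper body. It was harder than needed, because the lid was already shut at about 15 N.

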